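Put the piled-up hole saws back in their storage blocks

ROBOT

A 6-joint arm with a two-finger parallel gripper is mounted at the origin on the work surface. World frame = base frame: x ahead of the robot, y to its left, z up, the work surface at z = 0. Lengths are in m, angles in degrees, forces in N, time in s.
With the tool pointing down it reaches from about 0.3 to 0.875 m from the base axis. Payload 4.2 kg.
Tool frame: the origin (TCP) lies between the finger pads; the fingertips stand 25 mm ahead of it and the grasp point (between the pads) lies 6 mm ahead of it; z points along the fingers, y is the direction in which the jaws open and shut (so a half turn about z gives the same grasp; the last joint's range is limited). The gripper opens to 85 mm and grips with 20 to 120 N. Pads are 22 mm wide; open, the fingers measure 114 mm over their backs; the gripper's body (76 mm by 85 mm) begins 54 mm behind the grasp point. The pads swing forward as they close: fully open they stand 13 mm farther back than shut.
Start: joints at [-77.235, 18.312, 89.639, -0, 72.044, -1.146], TCP at [0.138, -0.558, 0.256] pointing down, gripper open.
Joint ranges: [-177.97, 177.97], [-48.28, 115.42], [12.27, 149.76], [-77.06, 257.06], [2.81, 150.46], [-146.56, 146.56]. Speed limits (degrees/s): [147.25, 147.25, 180, 180, 180, 180].

INTERFACE

Orientations are given as [roll, pitch, yaw] about the fixed x, y, z axes, in that order (R = Rz(yaw) Ry(pitch) Rx(roll)).
In Python, from rig import env gives the robot as it stands.
- The arm moves only by the tool step_arm, never from a script. Its argument "moves" is a list that holds one entry, the list of rows, each a list of 7 numbers: the shift along the tool's x, y, z in units of 25 mm (1.0 is 25 mm), then the turn, a rotation vector about the tool's x, y, z in degrees, then the gripper's target within -1 to 1 (fully open at 1, half-way at 0, shut at -1). A call has 1 to 20 rows; each row is the pose to reach, as a shift and turn from the pose commanded when the call began, along the tool's axes at that moment; what a row does not reach only later rows make up. A row lasts 1/8 s, in which the tool goes at most 62.5 mm and 10.7 degrees, less where a joint would pass 70% of its speed; a pose out of reach is approached as far as the arm can. A call with a gripper value outside its range is refused whole. The fingers move at their own pace and stop on an object; "squeeze" is the grip in N (left out, the last holds). Time passes only in rows, so rows that repeat a pose let the fingers close. It gives the time, the measured TCP pose, the force and the opening at its end, in the units of the state.
- env.get_obs(): the state, without advancing time (a new reading comes with each control period).
- env.read_camera(name): name is "scene" or "top" or "wrist"; returns a dict with "pixels" (400x640x3 uint8, red, green, blue), "fx", "fy", "cx", "cy" (pixels), "k1" (the pictures are not rectified: a ray, as slopes to the right and down, at radius r is drawn at 1 + k1 r^2 times it, then the intrinsics apply), "pose" (4x4, takes a point from camera to world coordinates). Camera axes: x right, y up, looking along -z (the intrinsics and any distortion apply to the point x, -y, -z); pixel columns grow to the right and rows downward; lengths in m; the calibration is good to about 2 mm. A picture is of the moment at which its call begins. There is no depth.
- env.job_done(): hands the job in, once; it reports no verdict.
The state is a dict: "clock": time; "joints": joint angles; "dq": joint speeds; "joint_efforts": joint torques, N m; "tool_pos": TCP position; "tcp_rot": TCP orientation; "contact_force": force on the tool from outside, world axes, zero at the start; "moment": the same for the moment, N m; "finger_gap": finger opening in m.
Only numpy, scipy, OpenCV 4.12 (cv2) and the standard library are available. Lean on these libraries where they do the work, as an engineer would, in place of code of your own. Each camera call takes 0.05 s, during which the arm holds its last target. There are 200 camera calls.

TASK

After drilling, the hole saws were left standing on two plywood offcuts, three of them piled on one another. Take the pile apart and put every hole saw back, teeth down, into the pine storage block whose pocket is bored for its size, each standing flat on the floor of its own pocket. Do not let any saw fall over, and leave the arbor and the chuck key lying where they are.

Things in the scene. Friction and masses are not known exactly. Their poses are not given: they have to be found in the camera images.
- saw64: largest hole saw: grey steel cup, 64 mm diameter, 40 mm tall, standing teeth down, flat brighter cap with a dark threaded hole on top; about 200 g. Origin: centre of its underside, z up. Starts at the bottom of the pile of three or alone on the other offcut (fixed plywood offcuts 90 x 84 x 9 mm; piled saws stand loose on one another, centres within 7 mm).
- block64: storage block of the largest saw: fixed pine block 96 x 96 x 26 mm high with one round blind pocket in the middle, 74 mm diameter (10 mm over its saw), 14 mm deep, mouth chamfered 3 mm; the four blocks differ only in the pocket. Origin: centre of the underside, z up on the pocket's axis; pocket floor 12 mm above it, so a seated saw stands 26 mm proud.
- saw51: second largest hole saw: grey steel cup, 51 mm diameter, 40 mm tall, standing teeth down, flat brighter cap with a dark threaded hole on top; about 150 g. Origin: centre of its underside, z up. Starts at the bottom of the pile of three or alone on the other offcut (fixed plywood offcuts 90 x 84 x 9 mm; piled saws stand loose on one another, centres within 7 mm).
- block51: storage block of the second largest saw: fixed pine block 96 x 96 x 26 mm high with one round blind pocket in the middle, 61 mm diameter (10 mm over its saw), 14 mm deep, mouth chamfered 3 mm; the four blocks differ only in the pocket. Origin: centre of the underside, z up on the pocket's axis; pocket floor 12 mm above it, so a seated saw stands 26 mm proud.
- saw40: second smallest hole saw: grey steel cup, 40 mm diameter, 40 mm tall, standing teeth down, flat brighter cap with a dark threaded hole on top; about 110 g. Origin: centre of its underside, z up. Starts as the middle one of the pile of three (fixed plywood offcuts 90 x 84 x 9 mm; piled saws stand loose on one another, centres within 7 mm).
- block40: storage block of the second smallest saw: fixed pine block 96 x 96 x 26 mm high with one round blind pocket in the middle, 50 mm diameter (10 mm over its saw), 14 mm deep, mouth chamfered 3 mm; the four blocks differ only in the pocket. Origin: centre of the underside, z up on the pocket's axis; pocket floor 12 mm above it, so a seated saw stands 26 mm proud.
- saw29: smallest hole saw: grey steel cup, 29 mm diameter, 40 mm tall, standing teeth down, flat brighter cap with a dark threaded hole on top; about 70 g. Origin: centre of its underside, z up. Starts on top of the pile of three (fixed plywood offcuts 90 x 84 x 9 mm; piled saws stand loose on one another, centres within 7 mm).
- block29: storage block of the smallest saw: fixed pine block 96 x 96 x 26 mm high with one round blind pocket in the middle, 39 mm diameter (10 mm over its saw), 14 mm deep, mouth chamfered 3 mm; the four blocks differ only in the pocket. Origin: centre of the underside, z up on the pocket's axis; pocket floor 12 mm above it, so a seated saw stands 26 mm proud.
- arbor: bystander: a hole-saw arbor lying on the bench, dark hexagonal shank and collar with a thin pilot drill, 78 mm long, 20 mm wide and 17 mm high. Origin on the bench under its middle, x along the drill. To be left lying.
- chuck_key: bystander: a T-shaped steel drill chuck key lying on the bench, 65 mm long, bar 60 mm wide, 16 mm high. Origin on the bench under its middle, x along the stem towards the geared tip. To be left lying.
Things that resemble listed ones, but are neither listed nor needed, are in the scene too. What is shaped like the saw29 but blue, purple or turquoise is not meant.

How it is judged (in metres and radians):
At the end, for the whole second after the job is handed in: Each of the four hole saws stands upright (within 0.08 rad), teeth down, on the floor of its own block's pocket (centre within 9 mm of the pocket's centre, underside 9 to 14.5 mm above the block's underside), at rest (horizontal distance between saw64 and block64 below 0.009 m and z of saw64 in the frame of block64 between 0.009 and 0.0145 m and angle between each of saw64, saw51, saw40, saw29's own z axis and vertical below 0.08 rad and linear speed of each of saw64, saw51, saw40, saw29 below 0.02 m/s and angular speed of each of saw64, saw51, saw40, saw29 below 0.2 rad/s and horizontal distance between saw51 and block51 below 0.009 m and z of saw51 in the frame of block51 between 0.009 and 0.0145 m and horizontal distance between saw40 and block40 below 0.009 m and z of saw40 in the frame of block40 between 0.009 and 0.0145 m and horizontal distance between saw29 and block29 below 0.009 m and z of saw29 in the frame of block29 between 0.009 and 0.0145 m); the robot touches nothing.
It fails at once if a hole saw falls over (leans more than 0.7 rad) (angle between any of saw64, saw51, saw40, saw29's own z axis and vertical above 0.7 rad).
It fails at once if the arbor or the chuck key is moved by more than 25 mm (distance of any of arbor, chuck_key from where it was at the start of the episode above 0.025 m).
It also fails if it takes over 99 s, if anything falls off the work surface, if the arm or the gripper's body presses on something with over 40 N, if the wrist force passes 120 N, or if a joint passes its speed limit or range.

## Working session

There is one attempt and no reset: what is moved stays moved. The work goes in short steps, Python scripts to look and compute and a tool call to move; the robot and the scene stay as the last step left them, time stands still between calls to the robot, and variables do not carry over. Pictures are saved under pics/ and viewed, about 12 in all and at most 16, crops included, and the job is handed in when it is done.

Besides the shell and the picture viewer there is one more tool, called after ">>>" as a command line: name --argument value ..., lists and objects as JSON in quotes. step_arm: Moves the arm, as the interface text tells. Its arguments: {"type":"object","properties":{"moves":{"type":"array","items":{"type":"array","items":{"type":"array","items":{"type":"number"}}}},"squeeze":{"type":"number"}},"required":["moves"]}

```bash
mkdir -p pics; ls; cat > h.py <<'E'
import numpy as np, cv2
from rig import env
def grab(n,f=None):
    c=env.read_camera(n)
    if f: cv2.imwrite('pics/'+f,c['pixels'][:,:,::-1])
    return c
def ray(c,u,v):
    x,y=cv2.undistortPoints(np.array([[[u,v]]],float),np.array([[c['fx'],0,c['cx']],[0,c['fy'],c['cy']],[0,0,1.]]),np.array([c['k1'],0,0,0,0]))[0,0]
    P=np.array(c['pose']); return P[:3,3],P[:3,:3]@np.array([x,-y,-1])
def onz(c,u,v,z):
    o,d=ray(c,u,v); return o+d*(z-o[2])/d[2]
def proj(c,p):
    P=np.array(c['pose']); q=P[:3,:3].T@(np.array(p)-P[:3,3]); x,y=q[0]/-q[2],-q[1]/-q[2]; s=1+c['k1']*(x*x+y*y)
    return c['fx']*x*s+c['cx'],c['fy']*y*s+c['cy']
def tool():
    o=env.get_obs(); print({k:np.round(o[k],4).tolist() for k in ('clock','joints','tool_pos','tcp_rot','contact_force','finger_gap')}); return o
E
python3 - <<'E'
from h import *
for n in('scene','top'):
    c=grab(n,n+'0.png'); print(n,c['fx'],c['cx'],c['cy'],c['k1'],np.round(c['pose'],3).tolist())
tool()
E
```

```text
pics
scene 488.70648207549203 322.3594743137409 206.33006610108558 0.031520678887774566 [[0.391, -0.686, 0.613, 1.245], [0.92, 0.296, -0.256, -0.296], [-0.006, 0.664, 0.747, 0.839], [0.0, 0.0, 0.0, 1.0]]
top 415.63734084184216 311.9526432687265 199.1205785109631 0.006540937495862873 [[0.007, 0.992, -0.13, 0.515], [-1.0, 0.006, -0.007, -0.026], [-0.006, 0.13, 0.992, 0.823], [0.0, 0.0, 0.0, 1.0]]
{'clock': 0.1, 'joints': [-77.2356, 18.3493, 89.699, 0.0018, 72.0451, -1.1449], 'tool_pos': [0.1382, -0.5578, 0.2556], 'tcp_rot': [-179.9066, -0.0036, 13.9088], 'contact_force': [0.231, 0.4021, -0.2995], 'finger_gap': 0.0855}
```

View pics/scene0.png

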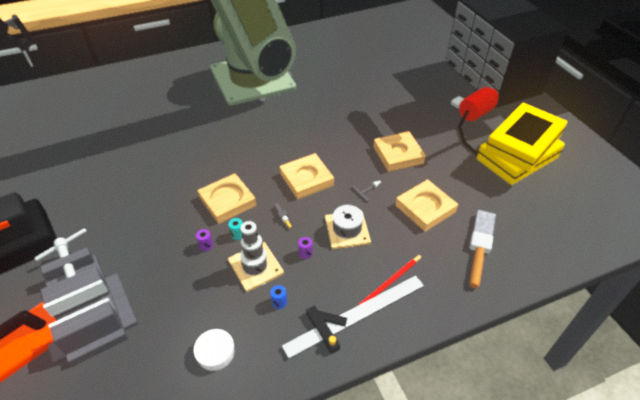

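View pics/top0.png

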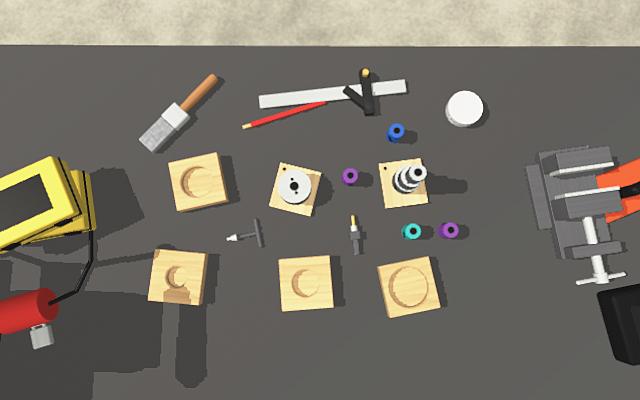

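The top view shows the blocks at about (200,181), (177,278), (305,283) and (410,287). The lone saw is at (294,186) and the pile at (408,177). The arbor is at (355,235) and the chuck key at (247,235). The coloured decoys stand around the pile.

```bash
python3 - <<'E'
from h import *
c=grab('top'); im=c['pixels'][:,:,::-1].copy()
hsv=cv2.cvtColor(im,cv2.COLOR_BGR2HSV)
m=((hsv[...,0]>8)&(hsv[...,0]<28)&(hsv[...,1]>60)&(hsv[...,2]>70)).astype(np.uint8); m[:140]=0;m[320:]=0;m[:,:145]=0;m[:,450:]=0
m=cv2.morphologyEx(m,cv2.MORPH_CLOSE,np.ones((3,3)))
for k in cv2.findContours(m,cv2.RETR_EXTERNAL,2)[0]:
    if cv2.contourArea(k)<800: continue
    (x,y),s,a=cv2.minAreaRect(k); print('rect',(x,y),s,a,onz(c,x,y,.026).round(4))
g=cv2.cvtColor(im,cv2.COLOR_BGR2GRAY)
x0,y0=140,140
z=cv2.resize(im[y0:320,x0:x0+160],None,fx=5,fy=5,interpolation=cv2.INTER_CUBIC)
z2=cv2.resize(im[y0:320,300:460],None,fx=5,fy=5,interpolation=cv2.INTER_CUBIC)
both=np.hstack([z,z2])
cv2.imwrite('pics/t1.png',cv2.resize(im[145:320,145:450],(793,455),interpolation=cv2.INTER_CUBIC))
E
```

```text
rect (408.3411865234375, 286.5353088378906) (54.34107971191406, 54.01568603515625) 77.47119140625 [ 0.4549 -0.2029  0.026 ]
rect (305.37060546875, 282.8176574707031) (53.22737121582031, 52.46040725708008) 85.60128784179688 [ 0.4603 -0.0094  0.026 ]
rect (177.47694396972656, 276.68463134765625) (55.19545364379883, 54.07914352416992) 7.125016689300537 [0.47   0.2324 0.026 ]
rect (294.6470642089844, 188.91177368164062) (43.413875579833984, 46.081764221191406) 14.03624439239502 [0.6392 0.013  0.026 ]
rect (402.7138366699219, 182.89016723632812) (46.52949905395508, 44.02055358886719) 81.25383758544922 [ 0.6523 -0.1966  0.026 ]
rect (197.4529266357422, 181.78823852539062) (51.629451751708984, 53.69029235839844) 77.47119140625 [0.652  0.2025 0.026 ]
```

View pics/t1.png

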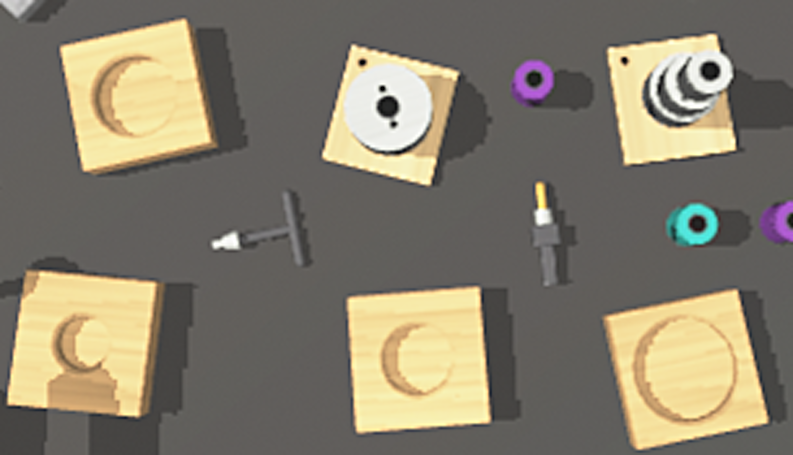

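The lone saw is saw64, so the pile is 51, 40 and 29. In the zoom its cap is at about (709,71) and block64 is bottom right. Next I square the tool (yaw 0) above the pile.

```bash
cat >> h.py <<'E'
from scipy.spatial.transform import Rotation as R
def delta(p,yaw=0):
    o=env.get_obs(); Rt=R.from_euler('xyz',o['tcp_rot'],degrees=True)
    d=Rt.inv().apply(np.array(p)-o['tool_pos'])/.025
    t=(Rt.inv()*R.from_euler('xyz',[180,0,yaw],degrees=True)).as_rotvec(degrees=True)
    print('shift',d.round(3),'turn',t.round(2))
E
python3 - <<'E'
from h import *
c=grab('top')
p=onz(c,417.7,172.3,.129);print(p,onz(c,406.5,179.6,.049),onz(c,294.3,186.2,.049))
delta([p[0],p[1],.28])
E
```

```text
[ 0.65288784 -0.20033358  0.129     ] [ 0.65463494 -0.19895141  0.049     ] [0.64075881 0.01261768 0.049     ]
shift [23.423 -8.934 -0.959] turn [-6.000e-02  1.000e-02  1.391e+01]
```

>>> step_arm --moves '[[[23.42,-8.93,-0.96,0,0,13.9,1],[23.42,-8.93,-0.96,0,0,13.9,1],[23.42,-8.93,-0.96,0,0,13.9,1],[23.42,-8.93,-0.96,0,0,13.9,1],[23.42,-8.93,-0.96,0,0,13.9,1],[23.42,-8.93,-0.96,0,0,13.9,1],[23.42,-8.93,-0.96,0,0,13.9,1],[23.42,-8.93,-0.96,0,0,13.9,1],[23.42,-8.93,-0.96,0,0,13.9,1],[23.42,-8.93,-0.96,0,0,13.9,1],[23.42,-8.93,-0.96,0,0,13.9,1],[23.42,-8.93,-0.96,0,0,13.9,1],[23.42,-8.93,-0.96,0,0,13.9,1],[23.42,-8.93,-0.96,0,0,13.9,1],[23.42,-8.93,-0.96,0,0,13.9,1],[23.42,-8.93,-0.96,0,0,13.9,1]]]'

```text
clock: 2.2
tool_pos: [0.6526, -0.2011, 0.2805]
tcp_rot: [180.0, -0.0, -0.0]
contact_force: [0.2, 0.0, 0.4]
finger_gap: 0.0854
```

```bash
python3 - <<'E'
from h import *
tool(); c=grab('wrist','w1.png'); print(c['fx'],np.round(c['pose'],3).tolist()); print(proj(c,[.653,-.2,.129]))
E
```

```text
{'clock': 2.2, 'joints': [-18.0889, 27.6744, 71.3881, -0.0047, 80.9228, 71.939], 'tool_pos': [0.6526, -0.2011, 0.2805], 'tcp_rot': [179.991, -0.0125, -0.0271], 'contact_force': [0.1576, 0.047, 0.3797], 'finger_gap': 0.0854}
348.75853707258216 [[0.001, 0.962, 0.273, 0.722], [-1.0, 0.0, 0.001, -0.2], [0.001, -0.273, 0.962, 0.398], [0.0, 0.0, 0.0, 1.0]]
(np.float64(321.5341162468383), np.float64(187.81002371535584))
```

View pics/w1.png

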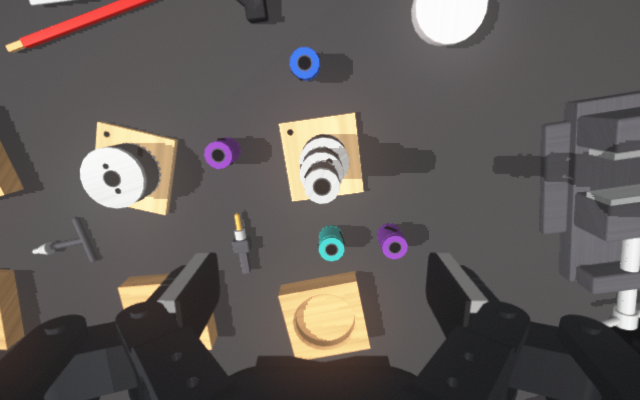

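The saw29 cap is at (322,187), where I predicted it. Descending to grip its upper part.

>>> step_arm --moves '[[[0.02,-0.03,2,0,0,0,1],[0.02,-0.03,4,0,0,0,1],[0.02,-0.03,5.2,0,0,0,0.5],[0.02,-0.03,6.06,0,0,0,0.2],[0.02,-0.03,6.06,0,0,0,0],[0.02,-0.03,6.06,0,0,0,-0.2],[0.02,-0.03,6.06,0,0,0,-0.4],[0.02,-0.03,6.06,0,0,0,-0.6],[0.02,-0.03,6.06,0,0,0,-0.8],[0.02,-0.03,6.06,0,0,0,-0.8],[0.02,-0.03,6.06,0,0,0,-0.8]]]' --squeeze 30

```text
clock: 3.62
tool_pos: [0.6542, -0.2002, 0.1304]
tcp_rot: [179.9, -0.2, 0.0]
contact_force: [0.4, -1.2, 5.8]
finger_gap: 0.028
```

```bash
python3 - <<'E'
from h import *
c=grab('scene'); u,v=map(int,proj(c,[.653,-.2,.1])); im=c['pixels'][v-60:v+60,u-80:u+80,::-1]
w=grab('wrist')['pixels'][150:400,140:500,::-1]
a=cv2.resize(im,(480,360),interpolation=2); b=cv2.resize(w,(320,222)); b=np.vstack([b,np.zeros((138,320,3),np.uint8)])
cv2.imwrite('pics/g1.png',np.hstack([a,b]))
E
```

```text
(no output)
```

View pics/g1.png

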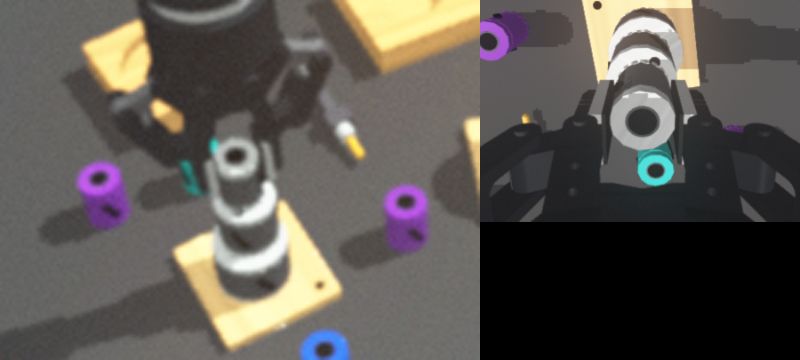

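saw29 is gripped, with a gap of 28 mm. I'll lift it clear, then move to a viewpoint just short of block29.

>>> step_arm --moves '[[[0,0,-0.3,0,0,0,-0.8],[0,0,-0.8,0,0,0,-0.8],[0,0,-1.5,0,0,0,-0.8],[0,0,-2.5,0,0,0,-0.8],[0,0,-4,0,0,0,-0.8],[0,0,-4.8,0,0,0,-0.8],[-1,-1.8,-4.8,0,0,0,-0.8],[-2,-3.6,-4.8,0,0,0,-0.8],[-3,-5.5,-4.8,0,0,0,-0.8],[-4,-7.4,-4.8,0,0,0,-0.8],[-5,-9.3,-4.8,0,0,0,-0.8],[-6,-11.2,-4.8,0,0,0,-0.8],[-7,-13.1,-4.8,0,0,0,-0.8],[-8,-15,-4.8,0,0,0,-0.8],[-9,-16.5,-4.8,0,0,0,-0.8],[-9.36,-17.28,-4.8,0,0,0,-0.8],[-9.36,-17.28,-4.8,0,0,0,-0.8],[-9.36,-17.28,-4.8,0,0,0,-0.8]]]'

```text
clock: 5.98
tool_pos: [0.4196, 0.2316, 0.2494]
tcp_rot: [180.0, -0.1, 0.0]
contact_force: [0.6, 0.0, -1.4]
finger_gap: 0.0279
```

```bash
python3 - <<'E'
from h import *
tool(); c=grab('wrist','w2.png'); print(proj(c,[.47,.235,.026]))
c=grab('top')
w=c['pixels'][:,:,::-1][140:280,360:460]
E
```

```text
{'clock': 5.975, 'joints': [27.5445, 9.945, 102.2004, -0.035, 67.8062, 117.5478], 'tool_pos': [0.4196, 0.2316, 0.2494], 'tcp_rot': [179.9936, -0.0578, 0.0099], 'contact_force': [0.5943, 0.0189, -1.3618], 'finger_gap': 0.0279}
(np.float64(319.283714491952), np.float64(118.65583475916286))
```

View pics/w2.png

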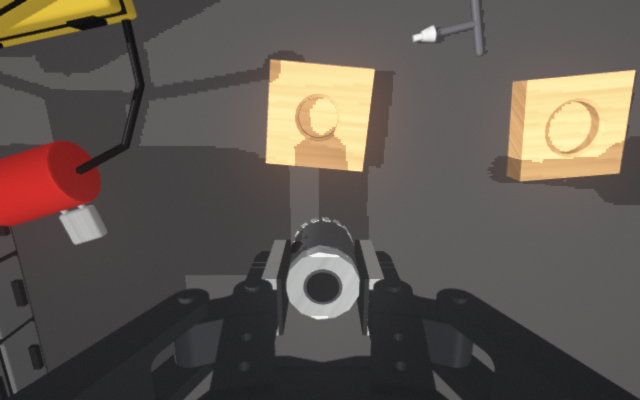

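Block29's top corners give a pocket centre of about (318,117). The held saw's cap is at (323,287) and hangs straight.

```bash
cat >> h.py <<'E'
def quad(c,q,z=.026):
    P=[onz(c,*p,z)[:2] for p in q]; a,b,d,e=P
    s=np.linalg.solve(np.array([d-a,b-e]).T,b-a) if 0 else np.linalg.solve(np.column_stack([d-a,-(e-b)]),b-a)
    ctr=a+s[0]*(d-a); print('ctr',ctr.round(4),'mean',np.mean(P,0).round(4),'sides',[round(float(np.linalg.norm(P[i]-P[i-1])),4) for i in range(4)]); return ctr
E
python3 - <<'E'
from h import *
c=grab('wrist')
q=quad(c,[(271,59),(374,69),(362,171),(266,163)]); print(onz(c,318,117,.026))
for z in (.235,.245,.255): print(onz(c,323,287,z), [onz(c,x,287,z)[1].round(4) for x in (287,359)])
im=c['pixels'][90:145,285:350]; 
quad(c,[(512,82),(635,70),(622,172),(525,182)])
delta([q[0],q[1],.09])
E
```

```text
ctr [0.4712 0.2354] mean [0.471  0.2356] sides [0.0963, 0.0946, 0.0957, 0.0955]
[0.47156563 0.23580749 0.026     ]
[0.41213945 0.23157908 0.235     ] [np.float64(0.2468), np.float64(0.2163)]
[0.41799608 0.23160967 0.245     ] [np.float64(0.2457), np.float64(0.2175)]
[0.42385271 0.23164026 0.255     ] [np.float64(0.2446), np.float64(0.2187)]
ctr [ 0.4565 -0.0092] mean [ 0.4602 -0.0079] sides [0.0988, 0.1097, 0.0952, 0.0935]
shift [ 2.053 -0.168  6.359] turn [ 0.01 -0.02 -0.07]
```

>>> step_arm --moves '[[[1,-0.1,1,0,0,0,-0.8],[2.07,-0.16,2,0,0,0,-0.8],[2.07,-0.16,4,0,0,0,-0.8],[2.07,-0.16,5.5,0,0,0,-0.8],[2.07,-0.16,6.3,0,0,0,-0.8],[2.07,-0.16,6.8,0,0,0,-0.8],[2.07,-0.16,7.2,0,0,0,-0.8],[2.07,-0.16,7.5,0,0,0,-0.8],[2.07,-0.16,7.7,0,0,0,-0.8],[2.07,-0.16,7.78,0,0,0,-0.8],[2.07,-0.16,7.78,0,0,0,-0.8],[2.07,-0.16,7.78,0,0,0,-0.8]]]'

```text
clock: 7.62
tool_pos: [0.4713, 0.2361, 0.0546]
tcp_rot: [-180.0, -0.0, 0.0]
contact_force: [-0.1, -0.5, 0.2]
finger_gap: 0.0279
```

```bash
python3 - <<'E'
from h import *
tool(); c=grab('scene'); u,v=map(int,proj(c,[.471,.2355,.04])); im=c['pixels'][v-50:v+50,u-65:u+65,::-1]
w=grab('wrist')['pixels'][100:400,120:520,::-1]
cv2.imwrite('pics/g2.png',np.hstack([cv2.resize(im,(390,300),interpolation=2),cv2.resize(w,(400,300))]))
E
```

```text
{'clock': 7.625, 'joints': [25.367, 26.2732, 110.9279, -0.0074, 42.7596, 115.3605], 'tool_pos': [0.4713, 0.2361, 0.0546], 'tcp_rot': [-179.9877, -0.0377, 0.012], 'contact_force': [-0.0637, -0.4507, 0.2084], 'finger_gap': 0.0279}
```

View pics/g2.png

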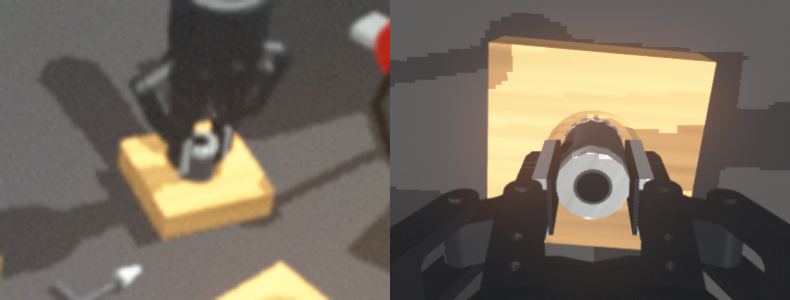

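The saw's teeth are inside the pocket mouth. I'll lower it to feel for the floor.

>>> step_arm --moves '[[[0,0,0.04,0,0,0,-0.8],[0,0,0.06,0,0,0,-0.8],[0,0,0.06,0,0,0,-0.8]]]'

```text
clock: 8.1
tool_pos: [0.4712, 0.2361, 0.0534]
tcp_rot: [-180.0, -0.0, 0.0]
contact_force: [-1.1, -1.0, 5.0]
finger_gap: 0.0279
```

>>> step_arm --moves '[[[0,0,0,0,0,0,-0.25],[0,0,0,0,0,0,0],[0,0,0,0,0,0,0],[0,0,-0.4,0,0,0,0.2],[0,0,-1,0,0,0,0.2],[0,0,-2,0,0,0,0.2],[0,0,-4,0,0,0,0.2],[0,0,-6,0,0,0,1],[0,0,-8,0,0,0,1],[0,0,-8,0,0,0,1]]]'

```text
clock: 9.35
tool_pos: [0.4729, 0.2369, 0.2584]
tcp_rot: [-179.7, -0.6, 0.0]
contact_force: [-0.3, 0.1, 0.6]
finger_gap: 0.0852
```

```bash
python3 - <<'E'
from h import *
tool(); c=grab('wrist'); u,v=map(int,proj(c,[.471,.2355,.05])); print(u,v)
t=grab('top'); a,b=map(int,proj(t,[.655,-.2,.07])); print(a,b)
cv2.imwrite('pics/g3.png',np.hstack([cv2.resize(c['pixels'][v-75:v+75,u-100:u+100,::-1],(400,300),interpolation=2),cv2.resize(t['pixels'][b-30:b+30,a-40:a+40,::-1],(400,300),interpolation=2)]))
delta([.60,-.2,.25])
E
```

```text
{'clock': 9.35, 'joints': [25.3678, 13.7873, 95.7695, -0.0051, 69.7996, 115.3561], 'tool_pos': [0.4729, 0.2369, 0.2584], 'tcp_rot': [-179.7287, -0.5837, 0.012], 'contact_force': [-0.3061, 0.0797, 0.6397], 'finger_gap': 0.0852}
325 177
409 177
shift [ 5.165 17.438  0.144] turn [-0.03 -0.07  0.01]
```

View pics/g3.png

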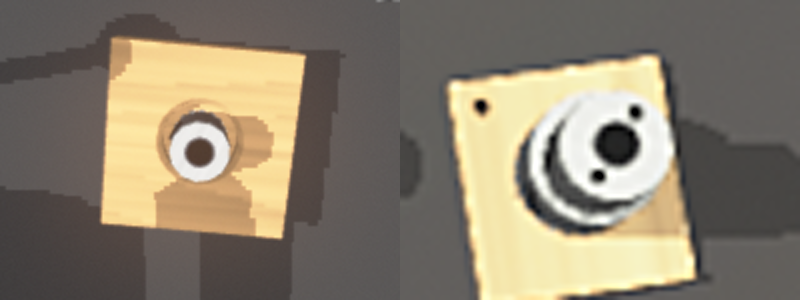

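saw29 is upright and centred in its pocket. In the top view the saw40 cap is at (412,176).

```bash
python3 - <<'E'
from h import *
t=grab('top'); im=t['pixels'][:,:,::-1]
hsv=cv2.cvtColor(im,cv2.COLOR_BGR2HSV); m=((hsv[...,1]<40)&(hsv[...,2]>170)).astype(np.uint8); m[:150]=0;m[210:]=0;m[:,:270]=0;m[:,430:]=0
for k in cv2.findContours(cv2.morphologyEx(m,cv2.MORPH_OPEN,np.ones((3,3))),0,2)[0]:
    if cv2.contourArea(k)>100: (x,y),r=cv2.minEnclosingCircle(k); print(x,y,r,onz(t,x,y,.089),onz(t,x,y,.049))
p=onz(t,412,176,.089); print(p); delta([p[0],p[1],.2])
E
```

```text
414.5 177.5 10.12432861328125 [ 0.65132531 -0.20440453  0.089     ] [ 0.65874447 -0.21410772  0.049     ]
293.78057861328125 185.8425750732422 17.019746780395508 [0.63491095 0.01154202 0.089     ] [0.64143565 0.01360639 0.049     ]
404.5 173.5 12.747649192810059 [ 0.65850411 -0.18670092  0.089     ] [ 0.66631447 -0.19543939  0.049     ]
[ 0.65402764 -0.20000548  0.089     ]
shift [ 7.346 17.428  2.101] turn [0.03 0.06 0.01]
```

>>> step_arm --moves '[[[0.7,1.7,0,0,0,0,1],[1.4,3.4,0,0,0,0,1],[2.2,5.2,0,0,0,0,1],[3,7.1,0,0,0,0,1],[3.8,9,0,0,0,0,1],[4.6,10.9,0,0,0,0,1],[5.4,12.8,0,0,0,0,1],[6.2,14.7,0,0,0,0,1],[7,16.6,0,0,0,0,1],[7.35,17.43,1,0,0,0,1],[7.35,17.43,2.1,0,0,0,1],[7.35,17.43,2.1,0,0,0,1],[7.35,17.43,2.1,0,0,0,1]]]'

```text
clock: 11.12
tool_pos: [0.6548, -0.1989, 0.2001]
tcp_rot: [-180.0, 0.0, 0.1]
contact_force: [-0.3, 0.7, -0.3]
finger_gap: 0.0854
```

```bash
python3 - <<'E'
from h import *
tool(); c=grab('wrist','w4.png'); print(proj(c,[.654,-.2,.089]))
g=cv2.cvtColor(c['pixels'],cv2.COLOR_RGB2HSV); m=((g[...,1]<45)&(g[...,2]>120)).astype(np.uint8); m[240:]=0
for k in cv2.findContours(m,0,2)[0]:
    if cv2.contourArea(k)>300: (x,y),r=cv2.minEnclosingCircle(k); print(x,y,r,onz(c,x,y,.089),onz(c,x,y,.049))
delta([.654,-.2,.09])
E
```

```text
{'clock': 11.125, 'joints': [-17.8595, 30.2198, 78.5871, 0.007, 71.2432, 72.0763], 'tool_pos': [0.6548, -0.1989, 0.2001], 'tcp_rot': [-179.9783, 0.0457, 0.0619], 'contact_force': [-0.3247, 0.6516, -0.3456], 'finger_gap': 0.0854}
(np.float64(324.7817924044417), np.float64(204.03530897797532))
57.0 200.0 45.177528381347656 [ 0.65654732 -0.01841461  0.089     ] [0.64466204 0.01299544 0.049     ]
326.2342529296875 190.22055053710938 39.448551177978516 [ 0.6638115  -0.20094648  0.089     ] [ 0.65319603 -0.20144369  0.049     ]
486.0 2.0 47.042633056640625 [ 0.7778294  -0.29377159  0.089     ] [ 0.78714469 -0.31049497  0.049     ]
shift [-0.051  0.039  4.44 ] turn [ 0.01 -0.05  0.06]
```

View pics/w4.png

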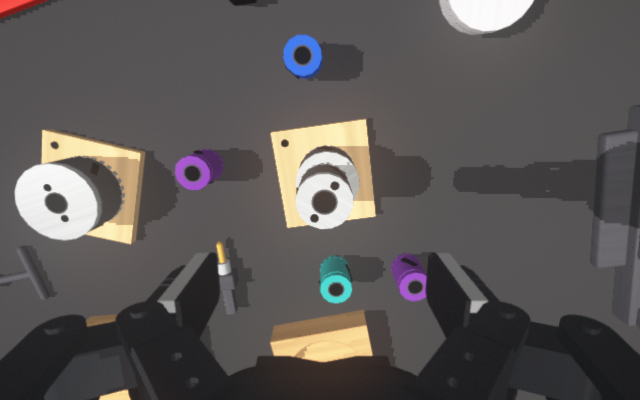

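The saw40 cap is at (324,202), within 2 px of the prediction. Gripping it.

>>> step_arm --moves '[[[-0.02,0.04,1.5,0,0,0,1],[-0.02,0.04,3,0,0,0,1],[-0.02,0.04,4,0,0,0,0.8],[-0.02,0.04,4.4,0,0,0,0.6],[-0.02,0.04,4.4,0,0,0,0.4],[-0.02,0.04,4.4,0,0,0,0.2],[-0.02,0.04,4.4,0,0,0,0.05],[-0.02,0.04,4.4,0,0,0,-0.1],[-0.02,0.04,4.4,0,0,0,-0.3],[-0.02,0.04,4.4,0,0,0,-0.5],[-0.02,0.04,4.4,0,0,0,-0.5]]]' --squeeze 30

```text
clock: 12.55
tool_pos: [0.655, -0.2005, 0.0916]
tcp_rot: [180.0, -0.1, 0.0]
contact_force: [-0.9, 2.3, 5.9]
finger_gap: 0.0388
```

>>> step_arm --moves '[[[0,0,-0.3,0,0,0,-0.5],[0,0,-0.8,0,0,0,-0.5],[0,0,-1.5,0,0,0,-0.5],[0,0,-2.5,0,0,0,-0.5],[0,0,-4,0,0,0,-0.5],[0,0,-6,0,0,0,-0.5],[-1.5,-1.2,-6.3,0,0,0,-0.5],[-3,-2.3,-6.3,0,0,0,-0.5],[-4.5,-3.4,-6.3,0,0,0,-0.5],[-6,-4.6,-6.3,0,0,0,-0.5],[-7.5,-5.7,-6.3,0,0,0,-0.5],[-9,-6.9,-6.3,0,0,0,-0.5],[-10,-7.66,-6.3,0,0,0,-0.5],[-10,-7.66,-6.3,0,0,0,-0.5],[-10,-7.66,-6.3,0,0,0,-0.5]]]'

```text
clock: 14.42
tool_pos: [0.4052, -0.0095, 0.2488]
tcp_rot: [180.0, -0.1, 0.0]
contact_force: [0.7, -0.3, -0.5]
finger_gap: 0.0387
```

```bash
python3 - <<'E'
from h import *
tool(); c=grab('wrist','w5.png'); print(proj(c,[.46,-.01,.026]))
E
```

```text
{'clock': 14.425, 'joints': [-2.9479, 3.087, 110.3795, -0.0257, 66.3856, 87.0415], 'tool_pos': [0.4052, -0.0095, 0.2488], 'tcp_rot': [179.9688, -0.1464, 0.021], 'contact_force': [0.6852, -0.3486, -0.5422], 'finger_gap': 0.0387}
(np.float64(323.28750971438205), np.float64(114.22464577176903))
```

View pics/w5.png

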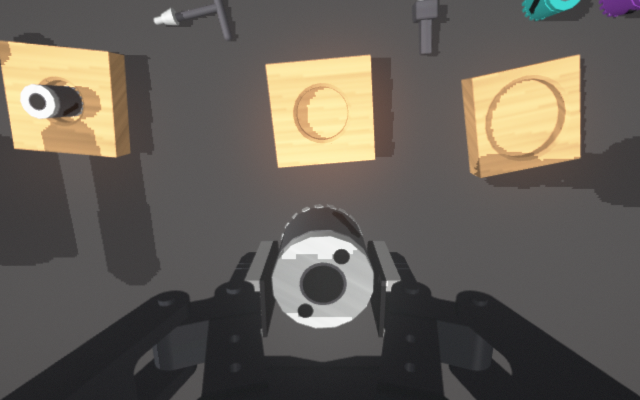

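saw40 hangs straight. Block40's corners are (267,64), (372,56), (375,159) and (278,167). Block64's pocket is near (525,117).

```bash
python3 - <<'E'
from h import *
c=grab('wrist')
q=quad(c,[(267,64),(372,56),(375,159),(278,167)]); print(onz(c,322,112.5,.026),onz(c,525,117,.026)); print(onz(c,323,283,.2475))
delta([q[0],q[1],.0565])
E
```

```text
ctr [ 0.4606 -0.0102] mean [ 0.4606 -0.0099] sides [0.0957, 0.0959, 0.0945, 0.096]
[ 0.46160673 -0.00892834  0.026     ] [ 0.45724324 -0.20145622  0.026     ]
[ 0.40702482 -0.00929068  0.2475    ]
shift [2.205 0.015 7.671] turn [ 0.02 -0.07 -0.02]
```

>>> step_arm --moves '[[[1,0,1,0,0,0,-0.5],[2.18,0.01,2,0,0,0,-0.5],[2.18,0.01,4,0,0,0,-0.5],[2.18,0.01,5.5,0,0,0,-0.5],[2.18,0.01,6.3,0,0,0,-0.5],[2.18,0.01,6.8,0,0,0,-0.5],[2.18,0.01,7.2,0,0,0,-0.5],[2.18,0.01,7.5,0,0,0,-0.5],[2.18,0.01,7.65,0,0,0,-0.5],[2.18,0.01,7.7,0,0,0,-0.5],[2.18,0.01,7.74,0,0,0,-0.5],[2.18,0.01,7.78,0,0,0,-0.5],[2.18,0.01,7.78,0,0,0,-0.5]]]'

```text
clock: 16.15
tool_pos: [0.4592, -0.0094, 0.0545]
tcp_rot: [180.0, -0.1, 0.0]
contact_force: [-1.7, 0.4, 8.0]
finger_gap: 0.0389
```

The floor was felt at the predicted height. Releasing and rising.

>>> step_arm --moves '[[[0,0,0,0,0,0,0.1],[0,0,0,0,0,0,0.3],[0,0,0,0,0,0,0.4],[0,0,-0.4,0,0,0,0.5],[0,0,-1,0,0,0,0.6],[0,0,-2,0,0,0,1],[0,0,-4,0,0,0,1],[0,0,-6,0,0,0,1],[0,0,-6,0,0,0,1],[0,0,-6,0,0,0,1]]]'

```text
clock: 17.4
tool_pos: [0.4583, -0.0094, 0.2032]
tcp_rot: [180.0, 0.0, 0.0]
contact_force: [0.1, -0.3, 0.4]
finger_gap: 0.0853
```

```bash
python3 - <<'E'
from h import *
tool(); c=grab('wrist'); u,v=map(int,proj(c,[.46,-.01,.05])); print(u,v)
t=grab('top'); a,b=map(int,proj(t,[.655,-.2,.05])); print(a,b)
cv2.imwrite('pics/g6.png',np.hstack([cv2.resize(c['pixels'][v-75:v+75,u-100:u+100,::-1],(400,300),interpolation=2),cv2.resize(t['pixels'][b-30:b+30,a-40:a+40,::-1],(400,300),interpolation=2)]))
im=t['pixels'][:,:,::-1]
hsv=cv2.cvtColor(im,cv2.COLOR_BGR2HSV); m=((hsv[...,1]<40)&(hsv[...,2]>140)).astype(np.uint8); m[:150]=0;m[210:]=0;m[:,:270]=0;m[:,430:]=0
for k in cv2.findContours(cv2.morphologyEx(m,cv2.MORPH_OPEN,np.ones((3,3))),0,2)[0]:
    if cv2.contourArea(k)>100: (x,y),r=cv2.minEnclosingCircle(k); print(x,y,r,onz(t,x,y,.049))
E
```

```text
{'clock': 17.4, 'joints': [-2.6155, 10.408, 108.8629, -0.0045, 60.7495, 87.3747], 'tool_pos': [0.4583, -0.0094, 0.2032], 'tcp_rot': [179.9971, 0.0206, 0.012], 'contact_force': [0.1427, -0.2951, 0.4], 'finger_gap': 0.0853}
323 185
407 179
293.78057861328125 185.8425750732422 17.019746780395508 [0.64143565 0.01360639 0.049     ]
407.8524475097656 177.9262237548828 13.764321327209473 [ 0.65785573 -0.20157003  0.049     ]
```

View pics/g6.png

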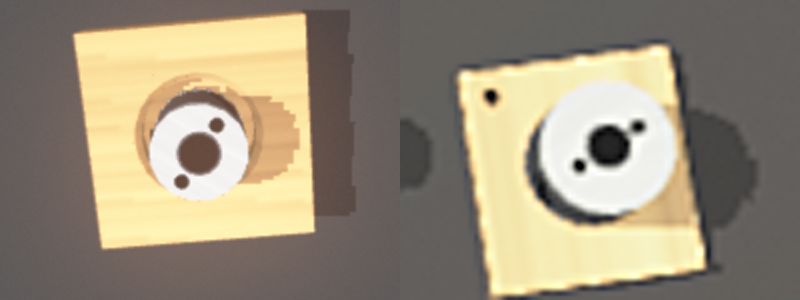

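saw40 is seated and upright. In the top view the saw51 cap centre is at (408.6,178.2), which is about (0.657, -0.2025). Going to it.

>>> step_arm --moves '[[[1.3,1.3,0,0,0,0,1],[2.6,2.5,0,0,0,0,1],[4,3.9,0,0,0,0,1],[5.4,5.2,0,0,0,0,1],[6.8,6.6,0,0,0,0,1],[7.95,7.72,0.5,0,0,0,1],[7.95,7.72,2,0,0,0,1],[7.95,7.72,3.5,0,0,0,1],[7.95,7.72,4.5,0,0,0,1],[7.95,7.72,5.3,0,0,0,1],[7.95,7.72,5.8,0,0,0,0.9],[7.95,7.72,6.19,0,0,0,0.8],[7.95,7.72,6.19,0,0,0,0.6],[7.95,7.72,6.19,0,0,0,0.4],[7.95,7.72,6.19,0,0,0,0.25],[7.95,7.72,6.19,0,0,0,0.1],[7.95,7.72,6.19,0,0,0,-0.1],[7.95,7.72,6.19,0,0,0,-0.3],[7.95,7.72,6.19,0,0,0,-0.3]]]' --squeeze 35

```text
clock: 19.88
tool_pos: [0.6582, -0.2025, 0.0497]
tcp_rot: [180.0, -0.1, 0.0]
contact_force: [-0.5, 1.4, 5.9]
finger_gap: 0.05
```

```bash
python3 - <<'E'
from h import *
tool(); c=grab('wrist'); print(proj(c,[.657,-.2025,.049]))
s=grab('scene'); a,b=map(int,proj(s,[.657,-.2,.04]))
cv2.imwrite('pics/g7.png',np.hstack([cv2.resize(c['pixels'][100:400,120:520,::-1],(400,300)),cv2.resize(s['pixels'][b-45:b+45,a-60:a+60,::-1],(400,300),interpolation=2)]))
E
```

```text
{'clock': 19.875, 'joints': [-18.0626, 37.9711, 87.7349, 0.0023, 54.1892, 71.9252], 'tool_pos': [0.6582, -0.2025, 0.0497], 'tcp_rot': [179.9692, -0.1002, 0.0109], 'contact_force': [-0.5059, 1.4123, 5.9097], 'finger_gap': 0.05}
(np.float64(323.6932585230363), np.float64(290.26489618713015))
```

View pics/g7.png

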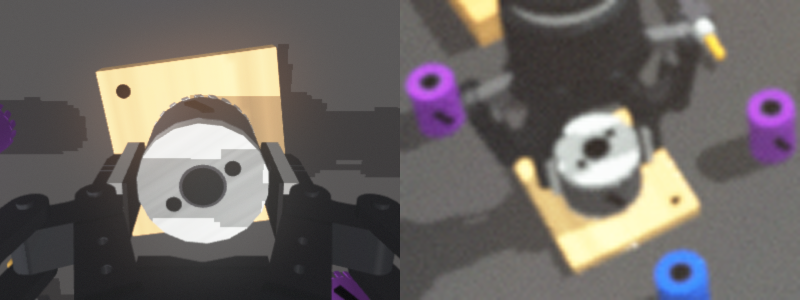

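saw51 is gripped squarely. I'll carry it to a viewpoint short of block51.

>>> step_arm --moves '[[[0,0,-0.3,0,0,0,-0.3],[0,0,-0.8,0,0,0,-0.3],[0,0,-1.5,0,0,0,-0.3],[0,0,-3,0,0,0,-0.3],[0,0,-5,0,0,0,-0.3],[0,0,-7,0,0,0,-0.3],[-0.4,-1.8,-8,0,0,0,-0.3],[-0.8,-3.6,-8,0,0,0,-0.3],[-1.2,-5.4,-8,0,0,0,-0.3],[-1.6,-7.2,-8,0,0,0,-0.3],[-1.9,-9,-8,0,0,0,-0.3],[-2.2,-10.8,-8,0,0,0,-0.3],[-2.5,-12.6,-8,0,0,0,-0.3],[-2.7,-14.4,-8,0,0,0,-0.3],[-2.7,-15.8,-8,0,0,0,-0.3],[-2.7,-16.3,-8,0,0,0,-0.3],[-2.7,-16.3,-8,0,0,0,-0.3],[-2.7,-16.3,-8,0,0,0,-0.3]]]'

```text
clock: 22.22
tool_pos: [0.5901, 0.2038, 0.2487]
tcp_rot: [180.0, -0.0, -0.1]
contact_force: [0.7, 0.4, -1.2]
finger_gap: 0.0497
```

```bash
python3 - <<'E'
from h import *
tool(); c=grab('wrist','w8.png'); print(proj(c,[.65,.2025,.026]))
E
```

```text
{'clock': 22.225, 'joints': [18.0165, 23.0485, 83.483, -0.0465, 73.4805, 108.0801], 'tool_pos': [0.5901, 0.2038, 0.2487], 'tcp_rot': [179.9539, -0.0024, -0.0504], 'contact_force': [0.6867, 0.3699, -1.228], 'finger_gap': 0.0497}
(np.float64(323.96286300636484), np.float64(108.1760256651755))
```

View pics/w8.png

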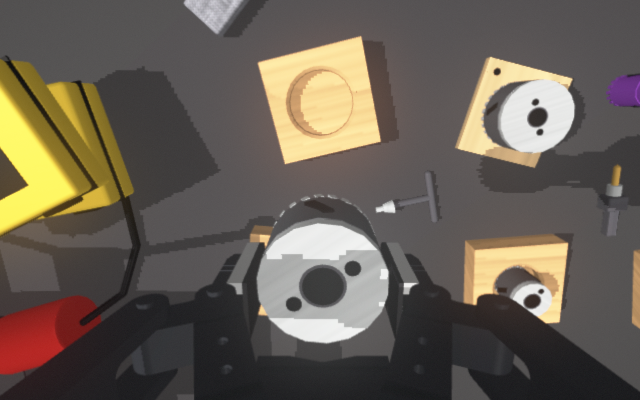

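Block51's corners are (258,64), (362,37), (381,142) and (285,164), with its pocket near (321,102). The saw64 cap hole is at (538,118).

```bash
python3 - <<'E'
from h import *
c=grab('wrist')
q=quad(c,[(258,64),(362,37),(381,142),(285,164)]); print(onz(c,321,102,.026),'saw64',onz(c,538,118,.049)); print(onz(c,323,286,.248))
delta([q[0],q[1],.0527])
E
```

```text
ctr [0.6537 0.2049] mean [0.6539 0.2048] sides [0.095, 0.097, 0.0959, 0.0963]
[0.6556553  0.20522098 0.026     ] saw64 [0.64180112 0.01315202 0.049     ]
[0.59078581 0.20402511 0.248     ]
shift [ 2.538 -0.055  7.838] turn [ 0.03  0.   -0.08]
```

>>> step_arm --moves '[[[1.2,-0.05,1,0,0,0,-0.3],[2.53,-0.05,2,0,0,0,-0.3],[2.53,-0.05,4,0,0,0,-0.3],[2.53,-0.05,5.5,0,0,0,-0.3],[2.53,-0.05,6.3,0,0,0,-0.3],[2.53,-0.05,6.8,0,0,0,-0.3],[2.53,-0.05,7.2,0,0,0,-0.3],[2.53,-0.05,7.5,0,0,0,-0.3],[2.53,-0.05,7.7,0,0,0,-0.3],[2.53,-0.05,7.78,0,0,0,-0.3],[2.53,-0.05,7.84,0,0,0,-0.3],[2.53,-0.05,7.87,0,0,0,-0.3],[2.53,-0.05,7.87,0,0,0,-0.3]]]'

```text
clock: 23.95
tool_pos: [0.6535, 0.2064, 0.0527]
tcp_rot: [-180.0, -0.1, 0.0]
contact_force: [-1.4, -0.3, 4.1]
finger_gap: 0.0499
```

Contact came at the predicted height. Releasing and rising, then moving over saw64.

>>> step_arm --moves '[[[0,0,0,0,0,0,0.3],[0,0,0,0,0,0,0.5],[0,0,0,0,0,0,0.65],[0,0,-0.4,0,0,0,0.7],[0,0,-1,0,0,0,0.8],[0,0,-2,0,0,0,1],[0,0,-4,0,0,0,1],[0,0,-6,0,0,0,1],[-0.1,2,-6,0,0,0,1],[-0.2,4,-6,0,0,0,1],[-0.3,6,-6,0,0,0,1],[-0.48,7.72,-6,0,0,0,1],[-0.48,7.72,-6,0,0,0,1],[-0.48,7.72,-6,0,0,0,1]]]'

```text
clock: 25.7
tool_pos: [0.6416, 0.0137, 0.2028]
tcp_rot: [-180.0, -0.1, -0.0]
contact_force: [-0.4, 0.5, 1.1]
finger_gap: 0.0858
```

```bash
python3 - <<'E'
from h import *
tool(); c=grab('wrist','w9.png'); print(proj(c,[.6415,.0133,.049]))
delta([.6415,.0133,.049])
E
```

```text
{'clock': 25.7, 'joints': [0.1788, 26.2576, 85.0387, 0.0341, 68.6145, 90.1773], 'tool_pos': [0.6416, 0.0137, 0.2028], 'tcp_rot': [-179.9679, -0.089, -0.011], 'contact_force': [-0.3769, 0.5035, 1.0517], 'finger_gap': 0.0858}
(np.float64(323.44846562718834), np.float64(187.96897381578285))
shift [-0.012  0.038  6.142] turn [-0.02 -0.07  0.05]
```

View pics/w9.png

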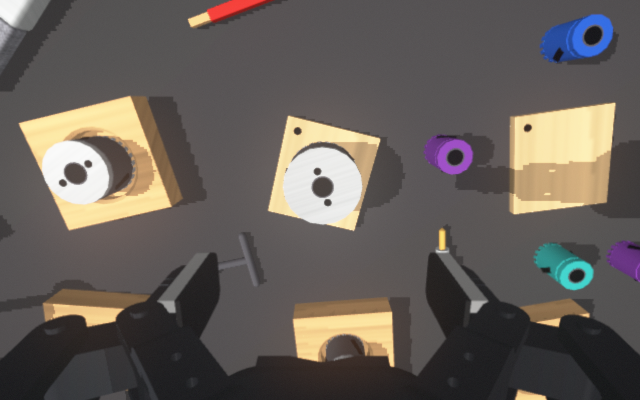

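saw51 is seated. The saw64 cap is at (323,187), exactly under the tool. Gripping it.

>>> step_arm --moves '[[[-0.01,0.04,2,0,0,0,1],[-0.01,0.04,3.5,0,0,0,1],[-0.01,0.04,4.5,0,0,0,1],[-0.01,0.04,5.3,0,0,0,1],[-0.01,0.04,5.8,0,0,0,1],[-0.01,0.04,6.18,0,0,0,1],[-0.01,0.04,6.18,0,0,0,0.8],[-0.01,0.04,6.18,0,0,0,0.65],[-0.01,0.04,6.18,0,0,0,0.5],[-0.01,0.04,6.18,0,0,0,0.35],[-0.01,0.04,6.18,0,0,0,0.1],[-0.01,0.04,6.18,0,0,0,0],[-0.01,0.04,6.18,0,0,0,0]]]' --squeeze 45

```text
clock: 27.38
tool_pos: [0.6418, 0.0126, 0.0487]
tcp_rot: [-180.0, -0.1, -0.0]
contact_force: [-0.2, 1.9, 6.7]
finger_gap: 0.0628
```

>>> step_arm --moves '[[[0,0,-0.3,0,0,0,0],[0,0,-0.8,0,0,0,0],[0,0,-1.5,0,0,0,0],[0,0,-3,0,0,0,0],[0,0,-5,0,0,0,0],[0,0,-7,0,0,0,0],[-1.4,1.2,-8,0,0,0,0],[-2.8,2.4,-8,0,0,0,0],[-4.2,3.6,-8,0,0,0,0],[-5.6,4.9,-8,0,0,0,0],[-7,6.1,-8,0,0,0,0],[-8.4,7.3,-8,0,0,0,0],[-9.4,8.2,-8,0,0,0,0],[-9.87,8.62,-8,0,0,0,0],[-9.87,8.62,-8,0,0,0,0],[-9.87,8.62,-8,0,0,0,0]]]'

```text
clock: 29.38
tool_pos: [0.3952, -0.2028, 0.2476]
tcp_rot: [-180.0, -0.1, 0.0]
contact_force: [0.4, 0.1, -1.5]
finger_gap: 0.0626
```

```bash
python3 - <<'E'
from h import *
tool(); c=grab('wrist','w10.png'); print(proj(c,[.457,-.203,.026]))
E
```

```text
{'clock': 29.375, 'joints': [-28.6682, 6.8219, 106.3194, 0.0307, 66.813, 61.2756], 'tool_pos': [0.3952, -0.2028, 0.2476], 'tcp_rot': [-179.9972, -0.0537, 0.0441], 'contact_force': [0.3553, 0.1146, -1.4576], 'finger_gap': 0.0626}
(np.float64(323.08749870952323), np.float64(106.31922089783276))
```

View pics/w10.png

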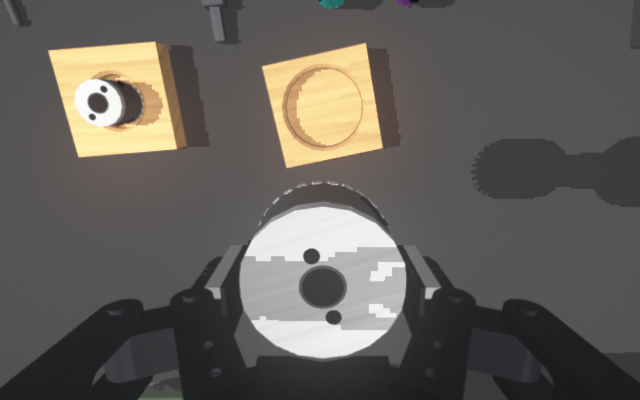

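Block64's corners are (263,67), (367,43), (383,149) and (287,167), with its pocket near (324,107). saw64 hangs straight.

```bash
python3 - <<'E'
from h import *
c=grab('wrist')
q=quad(c,[(263,67),(367,43),(383,149),(287,167)]); print(onz(c,324,107,.026)); print(onz(c,323,287,.248))
delta([q[0],q[1],.0517])
E
```

```text
ctr [ 0.4545 -0.2041] mean [ 0.4548 -0.2047] sides [0.0946, 0.0963, 0.0969, 0.0956]
[ 0.45632928 -0.2037129   0.026     ]
[ 0.39617836 -0.20239604  0.248     ]
shift [2.368 0.062 7.825] turn [-0.01 -0.02  0.08]
```

>>> step_arm --moves '[[[1.2,0.05,1,0,0,0,0],[2.38,0.05,2,0,0,0,0],[2.38,0.05,4,0,0,0,0],[2.38,0.05,5.5,0,0,0,0],[2.38,0.05,6.3,0,0,0,0],[2.38,0.05,6.8,0,0,0,0],[2.38,0.05,7.2,0,0,0,0],[2.38,0.05,7.5,0,0,0,0],[2.38,0.05,7.7,0,0,0,0],[2.38,0.05,7.78,0,0,0,0],[2.38,0.05,7.83,0,0,0,0],[2.38,0.05,7.86,0,0,0,0],[2.38,0.05,7.86,0,0,0,0]]]'

```text
clock: 31.1
tool_pos: [0.454, -0.2046, 0.0517]
tcp_rot: [180.0, -0.0, 0.0]
contact_force: [-2.8, -0.4, 5.2]
finger_gap: 0.0625
```

>>> step_arm --moves '[[[0,0,0,0,0,0,0.6],[0,0,0,0,0,0,0.8],[0,0,0,0,0,0,1],[0,0,0,0,0,0,1],[0,0,-0.4,0,0,0,1],[0,0,-1,0,0,0,1],[0,0,-2,0,0,0,1],[0,0,-4,0,0,0,1],[0,0,-6,0,0,0,1],[0,0,-8,0,0,0,1],[0,4,-8,0,0,0,1],[0,6,-8,0,0,0,1],[0,8,-8,0,0,0,1],[0,8,-8,0,0,0,1]]]'

```text
clock: 32.85
tool_pos: [0.4533, -0.4078, 0.2515]
tcp_rot: [179.9, -0.0, -0.2]
contact_force: [0.5, 1.0, -0.1]
finger_gap: 0.0854
```

```bash
python3 - <<'E'
from h import *
tool(); t=grab('top'); s=grab('scene')
a=cv2.resize(t['pixels'][145:320,145:450,::-1],(520,298),interpolation=2); 
b=cv2.resize(s['pixels'][110:290,180:480,::-1],(520,298),interpolation=2)
cv2.imwrite('pics/f.png',np.vstack([a,b]))
hsv=cv2.cvtColor(t['pixels'],cv2.COLOR_RGB2HSV); m=((hsv[...,1]<40)&(hsv[...,2]>150)).astype(np.uint8)
for n,p in dict(b64=(.4548,-.2043),b51=(.654,.205),b40=(.4608,-.0098),b29=(.4713,.2355)).items():
    u,v=map(int,proj(t,[*p,.052])); k=m.copy(); w=np.zeros_like(m); w[v-22:v+22,u-22:u+22]=1
    C=max(cv2.findContours(k*w,0,2)[0],key=cv2.contourArea); (x,y),r=cv2.minEnclosingCircle(C)
    print(n,p,onz(t,x,y,.052).round(4),'diam',round(2*r/415.6*.771,4))
E
```

```text
{'clock': 32.85, 'joints': [-43.0363, 21.5804, 85.3885, -0.0392, 72.9307, 47.1698], 'tool_pos': [0.4533, -0.4078, 0.2515], 'tcp_rot': [179.9043, -0.0481, -0.1946], 'contact_force': [0.491, 1.0046, -0.0883], 'finger_gap': 0.0854}
b64 (0.4548, -0.2043) [ 0.4544 -0.2038  0.052 ] diam 0.067
b51 (0.654, 0.205) [0.6528 0.2055 0.052 ] diam 0.0505
b40 (0.4608, -0.0098) [ 0.4597 -0.0098  0.052 ] diam 0.0416
b29 (0.4713, 0.2355) [0.4707 0.2354 0.052 ] diam 0.0299
```

View pics/f.png

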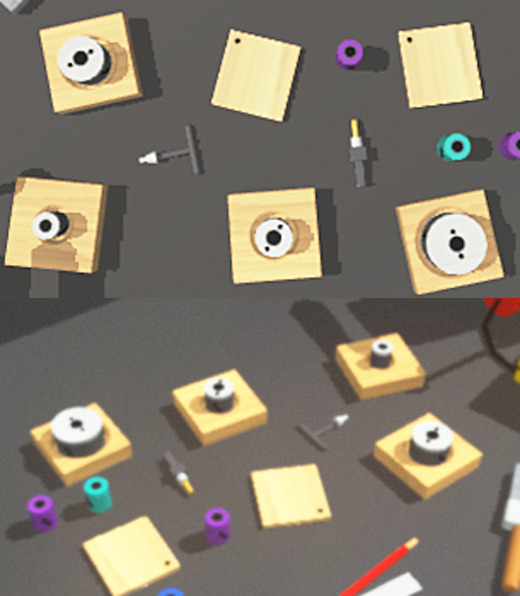

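All four saws are upright and within about 1.5 mm of their pocket centres. The arbor and chuck key haven't moved. Handing in.

```bash
python3 -c "
from rig import env; print(env.job_done())"
```

```text
the job is handed in; nothing more can be done
None
```

I took the pile apart from the top (saw29, saw40, saw51), then moved the lone saw64. Each saw was lowered into its own block's pocket until it touched the floor at the expected height. I handed the job in at about 33 s; no verdict was reported.

- **Final checks:** the top and scene pictures showed all four saws upright. Their caps were within about 1.5 mm of the pocket centres I had measured. The arbor and chuck key looked unmoved, and the gripper was open and clear of everything.
- **Disagreements:** for block64 and block51, the centre from the block's corners and the centre from the pocket's rim differed by about 2 mm, well inside the 9 mm limit. The measured cap diameter of saw64 came out at 67 mm instead of 64 mm, probably because of bright pixels at its edge. No check failed.

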